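Hook the operator's tally badge under the T-headed post

ROBOT

A 6-joint arm with a two-finger parallel gripper is mounted at the origin on the work surface. World frame = base frame: x ahead of the robot, y to its left, z up, the work surface at z = 0. Lengths are in m, angles in rad, forces in N, time in s.
With the tool pointing down it reaches from about 0.375 to 0.9 m from the base axis. Payload 3.1 kg.
Tool frame: the origin (TCP) lies between the finger pads; the fingertips stand 8 mm ahead of it and the grasp point (between the pads) lies 11 mm behind it; z points along the fingers, y is the line along which they close (so a half turn about z gives the same grasp; the last joint's range is limited). The gripper opens to 87 mm and grips with 3 to 60 N. Pads are 19 mm wide; open, the fingers measure 117 mm over their backs; the gripper's body (75 mm by 190 mm) begins 51 mm behind the grasp point.
Start: joints at [-1.472, 0.527, 1.433, -0, 1.181, -0.178], TCP at [0.171, -0.601, 0.231] pointing down, gripper open.
Joint ranges: [-3.08, 3.08], [-0.75, 2.2], [0.22, 2.44], [-1.43, 4.57], [0, 2.65], [-2.85, 2.85]. Speed limits (rad/s): [2.79, 2.79, 3.14, 3.14, 3.14, 3.14].

INTERFACE

Orientations are given as a unit quaternion [x, y, z, w].
In Python, from rig import robot, vision, job gives the robot as it stands.
- The arm moves only by the shell command python3 -m handwheel 'ROWS' [OPENING] [FORCE]. ROWS is JSON, a list of rows, each a list of 4 numbers: the shift along the tool's x, y, z as a fraction of full scale, then the turn about the tool's z as a fraction of full scale. A call has 1 to 20 rows; each row is the pose to reach, as a shift and turn from the pose commanded when the call began, along the tool's axes at that moment, turning the shorter way round; what a row does not reach only later rows make up. Full scale, the value 1, is 300 mm for a shift and 2 pi rad for a turn. A row lasts 1/12 s, in which the tool goes at most 41.7 mm and 7.16 degrees, less where a joint would pass 70% of its speed; a pose out of reach is approached as far as the arm can. A call with a number of a shift or a turn outside -1 to 1 is refused whole. A call with a gripper value outside its range is refused whole. OPENING is the opening in per cent of the stroke, from 0 (shut) to 100 (fully open), set as the call begins (- or left out, the last holds). The fingers move at their own pace and stop on an object; FORCE is the grip in N (left out, the last holds). Time passes only in rows, so rows that repeat a pose let the fingers close. It gives the time, the measured TCP pose, the force, the opening and the grip force at its end, in the units of the state.
- robot.get_obs(): the state, without advancing time (a new reading comes with each control period).
- vision.camera(name): name is "scene" or "side" or "wrist"; returns a dict with "frame" (480x640x3 uint8, red, green, blue), "K" (3x3 intrinsics, pixels), "k1" (the pictures are not rectified: a ray, as slopes to the right and down, at radius r is drawn at 1 + k1 r^2 times it, then the intrinsics apply), "cam_to_world" (4x4, takes a point from camera to world coordinates); the wrist camera has in their place "hand_eye" (4x4, takes a point from camera to tool coordinates, whose origin is the TCP and whose axes are the flange's). Camera axes: x right, y down, z forward; pixel columns grow to the right and rows downward; lengths in m; the calibration is good to about 2 mm. A picture is of the moment at which its call begins: read the wrist's pose just before it. There is no depth.
- job.hand_in(): hands the job in; it is judged then, once.
Trained networks look in the newest picture that a camera, given by its name, has taken for a name from the list of things; names that differ only in an ending like _2 or _b are one class to them, and where a whole thing is asked for, a point or a joint stands for the part that bears it (a point fixed in the world has none). Each returns a list of dicts, best first, with "conf" (0 to 1); they miss things now and then, are a little off and sometimes report something else, mostly with a low value. They report only what shows in the picture. A call takes as long as a camera call. They do not tell look-alikes from the thing itself.
- vision.look_for(camera, label): "point" ([row, column] in pixels, amid what is visible of it).
- vision.outline_of(camera, label): "mask" (480x640 bool, what is visible of it) and "point" ([row, column] in pixels, amid what is visible of it).
The state is a dict: "time": time; "q": joint angles; "joint_velocities": joint speeds; "joint_torque": joint torques, N m; "position": TCP position; "tool_rot": TCP orientation; "ft_force": force on the tool from outside, world axes, zero at the start; "moment": the same for the moment, N m; "grip_width": finger opening in m; "grip_force": force on a finger pad.
Only numpy, scipy, OpenCV 4.12 (cv2) and the standard library are available. Lean on these libraries where they do the work, as an engineer would, in place of code of your own. Each camera call takes 0.05 s, during which the arm holds its last target. There are 200 camera calls.

TASK

Sign the operator on at the radio table: take the steel tally badge with the long eye by its black grip, tilt it so that the eye passes the wide head of the T-shaped post, and level it again beneath the head. Leave it lying flat on the post's wooden block, with its eye roughly centred under the head, so that it cannot be lifted straight off, and let go of it.

Things in the scene. Friction and masses are not known exactly. Their poses are not given: they have to be found in the camera images.
- badge_eye (a point): centre of the long eye of the steel badge to use, half-way up its 5 mm plate: a through hole 74 mm (x) by 36 mm (y), 9 mm of steel round it. Badge lies flat, z up, x from eye to grip; plate 54 mm wide, reaching 46 mm to -x and 95 mm to +x of here; 100 to 190 g. Two other badges of the same outline and grip have short square eyes (36 and 16 mm) that cannot pass the post's head.
- badge_grip (a point): centre of that badge's black grip, a block 36 mm long (x), 16 mm wide (y), fixed on the plate 70 mm along x from the eye's centre; its top is 35 mm and this point 20 mm above the plate's underside. Axes as badge_eye's. Take it from above, closing along y.
- post_head (a point): middle of the top face of the T-post's head, z up: a steel bar 82 mm long (x), 16 wide, 8 thick, on a 12 mm round stem, its underside 34 mm above the top of a fixed wooden block (200 by 100 by 18 mm). Too long for the eye when level: tilt the badge about 30 degrees, pass one end of the eye under one end of the head up to the stem, then level it past the other end. Either way round.
Mind the look-alikes: they are no part of the job. Leave any purple look-alike of the part that bears badge_eye alone.

How it is judged:
By the outcome, as a careful person would: the job done as asked, in the order asked, and still so for the second after the job is handed in, with the robot touching nothing.
It also fails if it takes over 45 s, if anything falls off the work surface, if the arm or the gripper's body presses on something with over 40 N, if the wrist force passes 120 N, or if a joint passes its speed limit or range.

## Working session

There is one attempt and no reset: what is moved stays moved. The work goes in short steps, Python scripts to look and compute and a shell command to move; the robot and the scene stay as the last step left them, time stands still between calls to the robot, and variables do not carry over. Pictures are saved under pics/ and viewed, at most 10 in all, crops included, and the job is handed in when it is done.

```bash
mkdir -p pics; cat > h.py <<'E'
import numpy as np, cv2
from rig import robot, vision, job
from scipy.spatial.transform import Rotation as R
def cam(n):
    o=robot.get_obs(); c=vision.camera(n)
    if n=="wrist":
        T=np.eye(4);T[:3,:3]=R.from_quat(o["tool_rot"]).as_matrix();T[:3,3]=o["position"]
        c["cam_to_world"]=T@np.array(c["hand_eye"])
    return c
def px2w(c,p,z):
    K=np.array(c["K"]);d=np.array([(p[1]-K[0,2])/K[0,0],(p[0]-K[1,2])/K[1,1]]);u=d.copy()
    for _ in range(20): u=d/(1+c["k1"]*(u@u))
    T=np.array(c["cam_to_world"]);r=T[:3,:3]@np.r_[u,1];o=T[:3,3]
    return o+r*(z-o[2])/r[2]
def save(c,n,crop=None,s=1):
    f=cv2.cvtColor(c["frame"],cv2.COLOR_RGB2BGR)
    if crop: f=f[crop[0]:crop[1],crop[2]:crop[3]]
    cv2.imwrite("pics/"+n,cv2.resize(f,None,fx=s,fy=s,interpolation=cv2.INTER_CUBIC))
E
python3 - <<'E'
from h import *
o=robot.get_obs();print(o["tool_rot"],o["grip_width"],o["time"])
fs=[]
for n in("scene","side"):
    c=cam(n);fs.append(c["frame"])
    print(n,np.array(c["cam_to_world"])[:3,3].round(2))
    for l,z in(("badge_eye",.0025),("badge_grip",.02),("post_head",.06)):
        for d in vision.look_for(n,l)[:4]: print(l,round(d["conf"],2),np.round(d["point"]),px2w(c,d["point"],z).round(4))
    save(c,n+"0.png")
E
```

```text
[ 9.90439317e-01  1.37944910e-01  2.86186485e-05 -1.07738772e-03] 0.08675850461988885 0.0
scene [0.74 0.56 0.96]
badge_eye 0.91 [347. 355.] [0.547  0.2808 0.0025]
badge_eye 0.74 [307. 487.] [0.3017 0.3366 0.0025]
badge_grip 0.86 [344. 352.] [0.5514 0.2779 0.02  ]
badge_grip 0.72 [310. 488.] [0.311  0.3456 0.02  ]
side [0.09 0.68 0.54]
badge_eye 0.9 [426. 327.] [0.2985 0.3442 0.0025]
badge_eye 0.57 [328. 216.] [0.5494 0.2733 0.0025]
badge_grip 0.98 [425. 325.] [0.2941 0.3555 0.02  ]
badge_grip 0.84 [329. 213.] [0.5364 0.2902 0.02  ]
post_head 0.66 [206. 362.] [ 0.4793 -0.1147  0.06  ]
```

View pics/scene0.png

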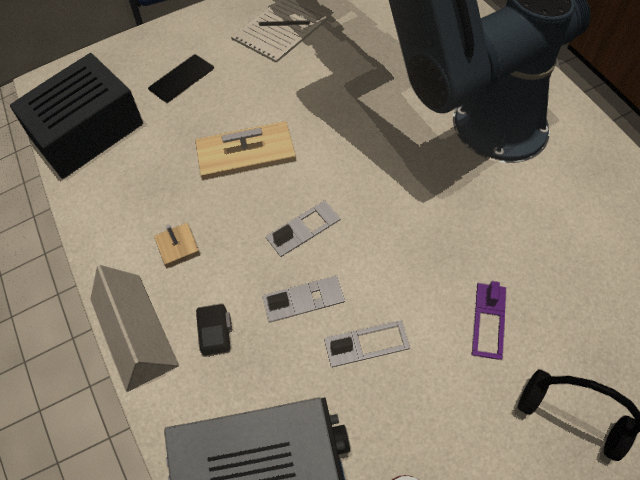

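View pics/side0.png

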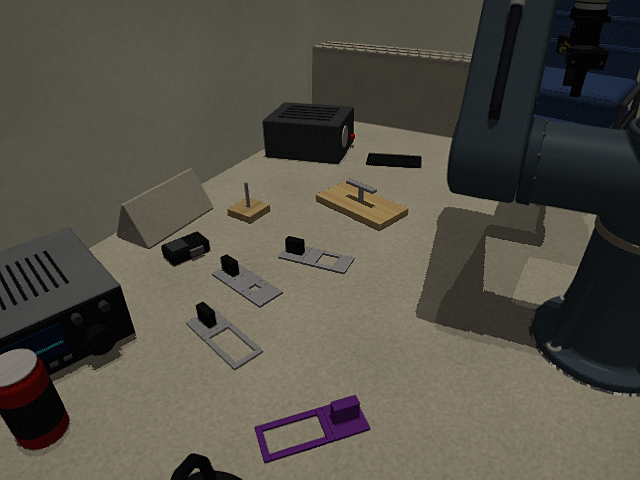

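The long-eyed steel badge is at scene (row 340, col 380), with its grip at (344, 341). The T-post head is at (134, 242), and the purple look-alike at (320, 490) stays untouched.

```bash
python3 - <<'E'
from h import *
for n,pts in(("scene",[("eye",(341,381),.0025),("griptop",(342,342),.035),("headA",(138,222),.06),("headB",(131,262),.06),("head",(134.5,242),.06)]),
             ("side",[("eye",(347,233),.0025),("griptop",(307,206),.035),("headA",(180,348),.06),("headB",(191,376),.06)])):
    c=cam(n)
    for l,p,z in pts: print(n,l,px2w(c,p,z).round(4))
    if n=="scene":
        f=cv2.cvtColor(c["frame"],cv2.COLOR_RGB2BGR)
        a=cv2.resize(f[310:370,310:420],(770,420),interpolation=2);b=cv2.resize(f[115:155,190:300],(770,280)[:2],interpolation=2)
        cv2.imwrite("pics/c1.png",cv2.resize(np.vstack([a,b]),(660,600)))
E
```

```text
scene eye [0.5014 0.2939 0.0025]
scene griptop [0.5673 0.2717 0.035 ]
scene headA [ 0.5669 -0.2145  0.06  ]
scene headB [ 0.4883 -0.1894  0.06  ]
scene head [ 0.5277 -0.2019  0.06  ]
side eye [0.4967 0.2935 0.0025]
side griptop [0.5685 0.2684 0.035 ]
side headA [ 0.5651 -0.2135  0.06  ]
side headB [ 0.4847 -0.1931  0.06  ]
```

View pics/c1.png

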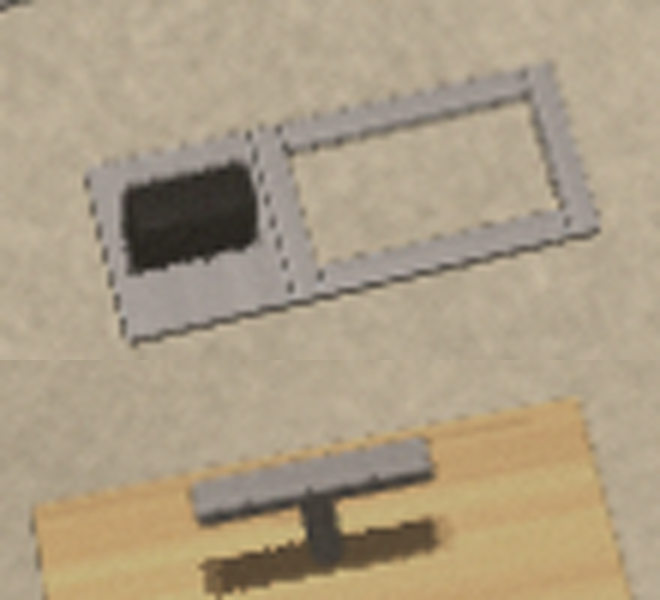

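```bash
python3 - <<'E'
from h import *
c=cam("scene");s=cam("side")
for z in(0,.04,.07,.1,.13): print(z,"radio corner scene",px2w(c,(399,325),z).round(3),"side(top right-back, front-right top)",px2w(s,(231,72),z).round(3),px2w(s,(285,124),z).round(3),"scene other",px2w(c,(426,165),z).round(3))
print(px2w(s,(333,133),0))
E
python3 -m handwheel '[[0.95,-0.56,-0.1,0.097],[0.95,-0.56,-0.1,0.097],[0.95,-0.56,-0.1,0.097],[0.95,-0.56,-0.1,0.097],[0.95,-0.56,-0.1,0.097],[0.95,-0.56,-0.1,0.097],[0.95,-0.56,-0.1,0.097],[0.95,-0.56,-0.1,0.097],[0.95,-0.56,-0.1,0.097]]' 100
python3 -m handwheel '[[-0.05,-0.72,0,0],[-0.05,-0.72,0,0],[-0.05,-0.72,0,0],[-0.05,-0.72,0,0],[-0.05,-0.72,0,0],[-0.05,-0.72,0,0]]'
python3 -m handwheel '[[-0.05,-0.72,0,0],[-0.05,-0.72,0,0],[-0.05,-0.72,0,0],[-0.05,-0.72,0,0],[-0.05,-0.72,0,0],[-0.05,-0.72,0,0]]'
```

```text
0 radio corner scene [0.636 0.334 0.   ] side(top right-back, front-right top) [1.044 0.193 0.   ] [0.779 0.269 0.   ] scene other [0.893 0.247 0.   ]
0.04 radio corner scene [0.64  0.344 0.04 ] side(top right-back, front-right top) [0.973 0.229 0.04 ] [0.728 0.299 0.04 ] scene other [0.886 0.26  0.04 ]
0.07 radio corner scene [0.644 0.351 0.07 ] side(top right-back, front-right top) [0.92  0.256 0.07 ] [0.69  0.322 0.07 ] scene other [0.882 0.27  0.07 ]
0.1 radio corner scene [0.647 0.358 0.1  ] side(top right-back, front-right top) [0.867 0.284 0.1  ] [0.652 0.345 0.1  ] scene other [0.877 0.28  0.1  ]
0.13 radio corner scene [0.65  0.365 0.13 ] side(top right-back, front-right top) [0.814 0.311 0.13 ] [0.614 0.368 0.13 ] scene other [0.872 0.289 0.13 ]
[0.66193398 0.34939076 0.        ]
time: 1.35
position: [0.4031, -0.3561, 0.2615]
tool_rot: [0.987, -0.162, 0.001, -0.001]
ft_force: [-0.4, 0.6, -0.2]
grip_width: 0.0872
grip_force: 0.0
time: 1.85
position: [0.4551, -0.1472, 0.2606]
tool_rot: [0.987, -0.163, -0.001, -0.002]
ft_force: [-0.7, -0.9, -0.0]
grip_width: 0.0869
grip_force: 0.0
time: 2.35
position: [0.513, 0.061, 0.2608]
tool_rot: [0.987, -0.163, 0.001, -0.001]
ft_force: [0.4, -0.1, -1.0]
grip_width: 0.0873
grip_force: 0.0
```

```bash
python3 -m handwheel '[[-0.057,-0.717,0.2,0],[-0.057,-0.717,0.2,0],[-0.057,-0.717,0.2,0],[-0.057,-0.717,0.2,0],[-0.057,-0.717,0.2,0],[-0.057,-0.717,0.2,0],[-0.057,-0.717,0.2,0]]'
python3 - <<'E'
from h import *
c=cam("wrist");save(c,"w1.png");np.save("w1c.npy",{k:c[k] for k in("K","k1","cam_to_world")},allow_pickle=True)
print(np.array(c["hand_eye"]).round(3))
for l,z in(("badge_eye",.0025),("badge_grip",.02)):
    for d in vision.look_for("wrist",l)[:3]: print(l,d["conf"],d["point"],px2w(c,d["point"],z).round(4))
g=c["frame"].max(2);print(g.shape)
E
```

```text
time: 2.93
position: [0.5663, 0.2675, 0.1989]
tool_rot: [0.987, -0.164, -0.001, 0.0]
ft_force: [0.5, -0.2, 0.5]
grip_width: 0.0868
grip_force: 0.0
[[-0.    -0.962 -0.274  0.075]
 [ 1.    -0.    -0.001 -0.001]
 [ 0.001 -0.274  0.962 -0.155]
 [ 0.     0.     0.     1.   ]]
badge_eye 0.7 [229.4, 318.0] [0.5525 0.2782 0.0025]
badge_grip 0.96 [228.8, 322.4] [0.556  0.2728 0.02  ]
(480, 640)
```

View pics/w1.png

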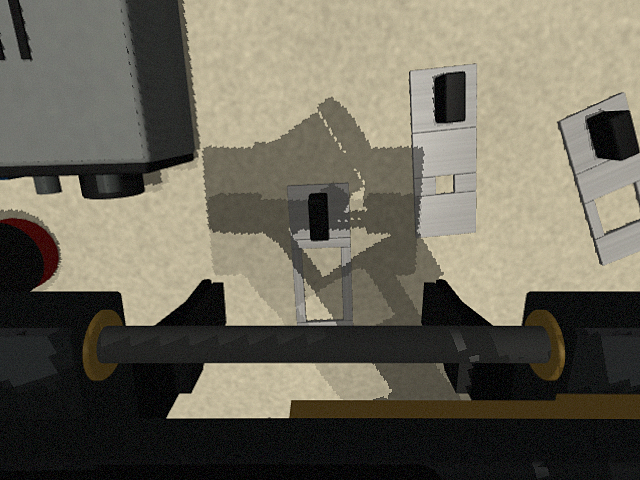

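The wrist view shows the badge grip at about (row 215, col 318), in line with the fingers. The plate's top edge runs from (186, 288) to (183, 348) and the eye's far end is at row 320.

```bash
python3 - <<'E'
from h import *
c=np.load("w1c.npy",allow_pickle=True).item()
P=lambda p,z:px2w(c,p,z)[:2]
A=P((186,288),.005);B=P((183,348),.005)
E1=P((249,298),.005);E2=P((247,351),.005);F1=P((320,304),.005);F2=P((318,343),.005)
print("width",np.linalg.norm(A-B),"edge angle",np.degrees(np.arctan2(*(A-B)[::-1]))-90)
print("eye far mid",(F1+F2)/2,"end mid",(A+B)/2,"ang",np.degrees(np.arctan2(*((A+B)/2-(F1+F2)/2)[::-1])),"len (expect 132)",np.linalg.norm((A+B)/2-(F1+F2)/2))
d=(A+B)/2-(F1+F2)/2;d/=np.linalg.norm(d);print("grip",(A+B)/2-.025*d)
for p in((193,309),(193,327),(222,309),(222,328)):print(P(p,.035))
E
```

```text
width 0.05230978229106611 edge angle -15.997717926465725
eye far mid [0.46751274 0.30201044] end mid [0.59127906 0.26480753] ang -16.730248648145334 len (expect 132) 0.12923683681511078
grip [0.5673373  0.27200419]
[0.59112669 0.27203594]
[0.58646927 0.25840267]
[0.5686356  0.27997097]
[0.56361842 0.265284  ]
```

```bash
python3 -m handwheel '[[0.019,-0.010,0.3,-0.006],[0.019,-0.010,0.3,-0.006],[0.019,-0.010,0.3,-0.006],[0.019,-0.010,0.45,-0.006],[0.019,-0.010,0.52,-0.006],[0.019,-0.010,0.56,-0.006],[0.019,-0.010,0.58,-0.006],[0.019,-0.010,0.595,-0.006],[0.019,-0.010,0.595,-0.006],[0.019,-0.010,0.595,-0.006]]' 
python3 -m handwheel '[[0,0,0,0],[0,0,0,0],[0,0,0,0],[0,0,0,0],[0,0,0,0],[0,0,0,0],[0,0,0,0],[0,0,0,0],[0,0,0,0],[0,0,0,0],[0,0,0,0],[0,0,0,0]]' 0 4
```

```text
time: 3.92
position: [0.5735, 0.2664, 0.0238]
tool_rot: [0.989, -0.147, 0.001, -0.001]
ft_force: [0.5, 0.7, -0.3]
grip_width: 0.0869
grip_force: 0.0
time: 4.92
position: [0.5723, 0.2664, 0.022]
tool_rot: [0.989, -0.147, 0.0, -0.0]
ft_force: [-0.0, -0.0, -0.4]
grip_width: 0.0159
grip_force: 4.0
```

```bash
python3 -m handwheel '[[0,0,-0.02,0],[0,0,-0.04,0],[0,0,-0.06,0],[0,0,-0.08,0],[0,0,-0.10,0],[0,0,-0.12,0],[0,0,-0.14,0],[0,0,-0.16,0],[0,0,-0.18,0],[0,0,-0.20,0],[0,0,-0.22,0],[0,0,-0.22,0],[0,0,-0.22,0]]' 0 4
python3 - <<'E'
from h import *
c=cam("scene");s=cam("side")
f=[cv2.cvtColor(x["frame"],cv2.COLOR_RGB2BGR) for x in(c,s)]
cv2.imwrite("pics/l1.png",np.hstack([cv2.resize(f[0][220:400,260:460],(400,360)),cv2.resize(f[1][200:400,120:320],(360,360))]))
E
```

```text
time: 6.0
position: [0.5725, 0.2663, 0.0886]
tool_rot: [0.989, -0.147, 0.0, -0.0]
ft_force: [-0.2, -0.2, -0.6]
grip_width: 0.0157
grip_force: 4.0
```

View pics/l1.png

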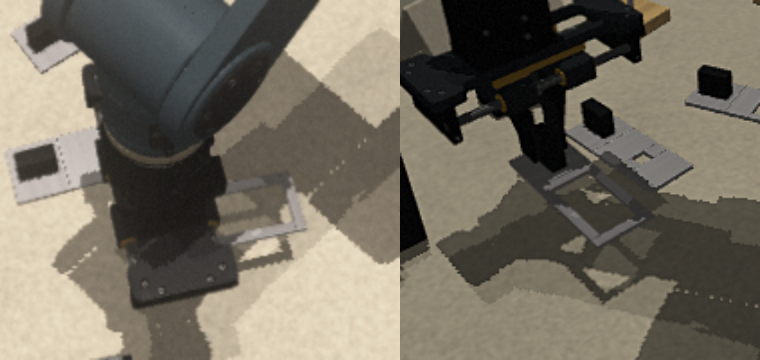

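The badge is lifted and partly tilted, but its shadow suggests the far end is still above the table. I'll triangulate the far-end corners: scene (334, 411) and (308, 408), side (337, 230) and (319, 258).

```bash
cat >> h.py <<'E'
def tri(c,p,s,q):
    a=[(px2w(k,r,0),px2w(k,r,.1)) for k,r in((c,p),(s,q))]
    o=[x[0] for x in a];d=[(x[1]-x[0])/np.linalg.norm(x[1]-x[0]) for x in a]
    t=np.linalg.lstsq(np.c_[d[0],-d[1]],o[1]-o[0],rcond=None)[0]
    u,v=o[0]+t[0]*d[0],o[1]+t[1]*d[1];return (u+v)/2,np.linalg.norm(u-v)
E
python3 - <<'E'
from h import *
c=cam("scene");s=cam("side")
for p,q in(((334.5,411.5),(336.7,230)),((308,408.5),(319.4,257.8))): print(tri(c,p,s,q))
E
```

```text
(array([0.4672357 , 0.32551426, 0.06415614]), np.float64(0.0020504664745346363))
(array([0.44820401, 0.28539383, 0.07310662]), np.float64(0.0036395268959294696))
```

```bash
cat >> h.py <<'E'
def tip():
    s=cam("side")
    for d in vision.outline_of("side","badge_eye"):
        m=d["mask"];ys,xs=np.nonzero(m)
        if 0<len(ys): print(round(d["conf"],2),np.round(d["point"]),"rows",ys.min(),ys.max(),"cols",xs.min(),xs.max(),"lowest col",xs[ys==ys.max()].mean())
E
python3 -c "from h import *;tip()"
python3 -m handwheel '[[0,0,0,0],[0,0,0,0],[0,0,0,0],[0,0,0,0],[0,0,0,0]]' 0 3
python3 -c "from h import *;tip()"
python3 -m handwheel '[[0,0,-0.12,0],[0,0,-0.12,0],[0,0,0,0],[0,0,0,0]]' 0 3
python3 -c "from h import *;tip()"
```

```text
0.83 [296. 210.] rows 270 338 cols 182 259 lowest col 230.0
0.56 [422. 327.] rows 395 462 cols 255 369 lowest col 266.0
time: 6.72
position: [0.5723, 0.2663, 0.088]
tool_rot: [0.989, -0.147, 0.0, -0.0]
ft_force: [0.4, 0.7, -2.0]
grip_width: 0.0161
grip_force: 3.0
0.82 [302. 208.] rows 269 355 cols 177 250 lowest col 223.5
0.68 [423. 327.] rows 395 462 cols 255 370 lowest col 266.5
time: 7.15
position: [0.5698, 0.2655, 0.0844]
tool_rot: [0.989, -0.147, -0.003, 0.001]
ft_force: [-1.1, -1.4, -2.8]
grip_width: 0.016
grip_force: 3.0
0.88 [302. 212.] rows 272 354 cols 179 251 lowest col 226.0
0.57 [427. 326.] rows 394 463 cols 255 370 lowest col 266.0
```

```bash
python3 - <<'E'
from h import *
c=cam("scene");s=cam("side")
f=[cv2.cvtColor(x["frame"],cv2.COLOR_RGB2BGR) for x in(c,s)]
cv2.imwrite("pics/l2.png",np.hstack([cv2.resize(f[0][220:400,260:460],(400,360)),cv2.resize(f[1][200:400,120:320],(360,360))]))
E
```

```text
(no output)
```

View pics/l2.png

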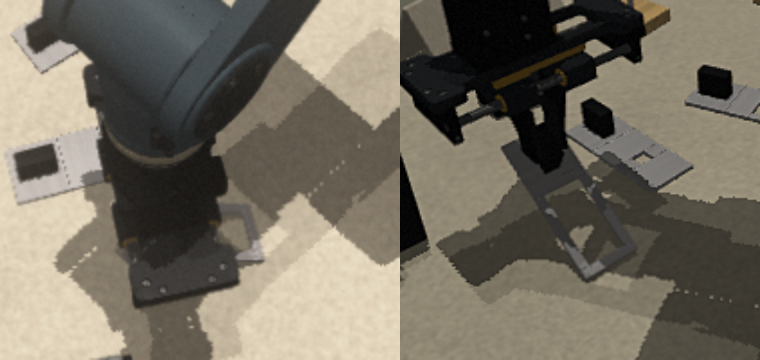

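The badge has swung down noticeably, with its tip near scene (350, 391) and side (355, 224).

```bash
python3 - <<'E'
from h import *
c=cam("scene");s=cam("side");print(robot.get_obs()["position"])
for p,q in(((350,391),(355,224.4)),((322,382),(337,251))): print(tri(c,p,s,q))
tip()
E
```

```text
[0.57296796 0.26651168 0.08915543]
(array([0.49539784, 0.31635662, 0.00522705]), np.float64(0.0020051378885217004))
(array([0.48240643, 0.26583758, 0.0073447 ]), np.float64(0.00042958485862660916))
0.9 [299. 208.] rows 268 353 cols 176 249 lowest col 223.5
0.59 [423. 327.] rows 395 462 cols 255 370 lowest col 266.0
```

The tip is resting on the table at about 35° of tilt. I'll clamp hard, lift and carry it to the post.

```bash
python3 -m handwheel '[[0,0,0,0],[0,0,0,0],[0,0,0,0],[0,0,-0.05,0],[0,0,-0.12,0],[0,0,-0.2,0],[0,0,-0.28,0],[0,0,-0.35,0],[0,0,-0.37,0],[0,0,-0.37,0]]' 0 40
python3 -m handwheel '[[0.03,0.1,0,0],[0.06,0.2,0,0],[0.1,0.33,0,0],[0.14,0.46,0,0],[0.17,0.6,0,0],[0.2,0.7,0,0],[0.203,0.77,0,0],[0.203,0.77,0,0]]'
python3 -m handwheel '[[0.03,0.1,0,0],[0.06,0.2,0,0],[0.1,0.33,0,0],[0.14,0.46,0,0],[0.17,0.6,0,0],[0.2,0.7,0,0],[0.203,0.77,0,0],[0.203,0.77,0,0],[0.203,0.77,0,0],[0.203,0.77,0,0]]'
python3 - <<'E'
from h import *
c=cam("scene");s=cam("side");w=cam("wrist")
f=[cv2.cvtColor(x["frame"],cv2.COLOR_RGB2BGR) for x in(c,s,w)]
cv2.imwrite("pics/t1.png",np.hstack([np.vstack([cv2.resize(f[0][80:200,160:320],(400,300)),cv2.resize(f[1][120:240,290:450],(400,300))]),cv2.resize(f[2],(400,300))[:, :].repeat(1,0) if False else np.vstack([cv2.resize(f[2],(400,300)),np.zeros((300,400,3),np.uint8)])]))
E
```

```text
time: 8.38
position: [0.5735, 0.2667, 0.2012]
tool_rot: [0.989, -0.147, 0.002, -0.001]
ft_force: [0.1, 0.2, -1.5]
grip_width: 0.0155
grip_force: 40.0
time: 9.05
position: [0.5616, 0.0234, 0.1971]
tool_rot: [0.989, -0.149, -0.002, 0.001]
ft_force: [-0.7, 0.4, -0.6]
grip_width: 0.0159
grip_force: 40.0
time: 9.88
position: [0.5539, -0.2096, 0.1978]
tool_rot: [0.989, -0.147, -0.001, -0.001]
ft_force: [0.2, 1.1, -1.3]
grip_width: 0.0157
grip_force: 40.0
```

View pics/t1.png

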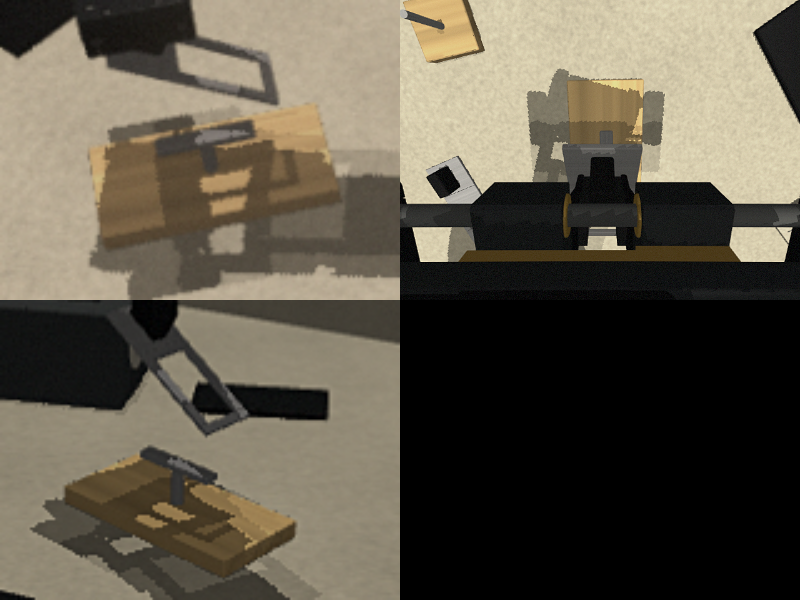

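The tilted badge is above and beyond the post, with the eye's far corners at scene (121, 271) and side (174, 373). The head's end shows in the wrist view at about (208, 330).

```bash
python3 - <<'E'
from h import *
c=cam("scene");s=cam("side");w=cam("wrist");o=robot.get_obs();t=o["position"]
u=R.from_quat(o["tool_rot"]).as_matrix()
loc=lambda p:((np.r_[p]-t)@u*1000).round(1)
for p,q in(((121.2,270.8),(173.6,373.2)),((100.8,265),(166,388))): x,e=tri(c,p,s,q);print("tip",x.round(4),e.round(4),loc(x))
print("head centre",loc([.5263,-.2026,.06]))
print("head end wrist", [loc(px2w(w,(209,k),.06)) for k in(320,329.6,340)])
print("block edges wrist",[loc(px2w(w,(128,(k-400)*1.6),.018)) for k in(568,643)],[loc(px2w(w,(225,(k-400)*1.6),.018)) for k in(568,643)])
E
```

```text
tip [ 0.4778 -0.1576  0.1165] 0.0025 [-88.7 -28.   82.6]
tip [ 0.4658 -0.2089  0.1177] 0.0015 [-85.5  24.6  81.4]
head centre [-29.3   1.1 139.1]
head end wrist [array([ 14.2,  -3.6, 139.1]), array([ 14.2,   3.5, 139.1]), array([ 14.2,  11.3, 139.1])]
block edges wrist [array([ 72.1, -45.2, 181.1]), array([ 72. ,  51.6, 181.1])] [array([ -8.5, -48.2, 181.1]), array([ -8.5,  55.3, 181.1])]
```

```bash
python3 -m handwheel '[[0,0.01,0.05,0],[0,0.01,0.1,0],[0,0.01,0.14,0],[0,0.01,0.18,0],[0,0.01,0.21,0],[0,0.01,0.24,0],[0,0.01,0.26,0],[0,0.01,0.27,0],[0,0.01,0.27,0],[0,0.01,0.27,0]]'
python3 - <<'E'
from h import *
c=cam("scene");s=cam("side")
f=[cv2.cvtColor(x["frame"],cv2.COLOR_RGB2BGR) for x in(c,s)]
cv2.imwrite("pics/t2.png",np.hstack([cv2.resize(f[0][80:200,190:300],(366,400),interpolation=2),cv2.resize(f[1][140:240,310:410],(400,400),interpolation=2)]))
E
```

```text
time: 11.02
position: [0.5539, -0.2141, 0.1183]
tool_rot: [0.989, -0.147, 0.0, 0.0]
ft_force: [-0.7, -1.1, -0.1]
grip_width: 0.0159
grip_force: 40.0
```

View pics/t2.png

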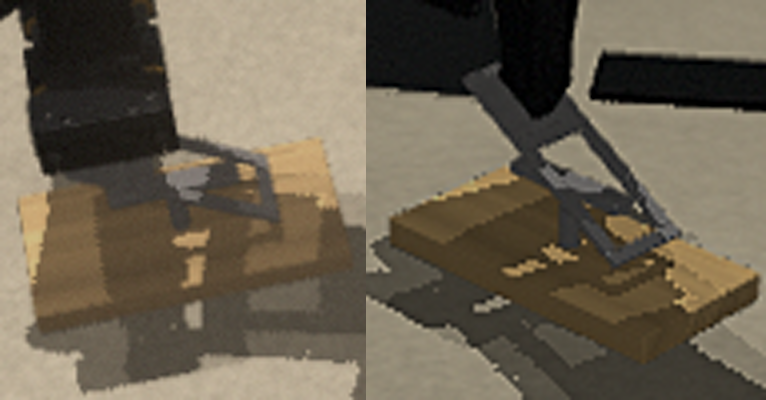

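No contact force so far. The head's near end shows inside the eye at side crop (590, 185), with the far rim beyond and below it. Next I slide under the head toward the grip side.

```bash
python3 -m handwheel '[[0.03,0,0,0],[0.06,0,0,0],[0.09,0,0,0],[0.105,0,0,0],[0.115,0,0,0],[0.115,0,0,0]]'
python3 -m handwheel '[[0,0,0.01,0],[0,0,0.02,0],[0,0,0.025,0],[0,0,0.03,0],[0,0,0.035,0],[0,0,0.035,0]]'
python3 -c "
from h import *
c=cam('side');tip();s=cam('scene');f=[cv2.cvtColor(x['frame'],cv2.COLOR_RGB2BGR) for x in(s,c)]
cv2.imwrite('pics/t3.png',np.hstack([cv2.resize(f[0][80:200,190:300],(366,400),interpolation=2),cv2.resize(f[1][140:240,310:410],(400,400),interpolation=2)]))"
```

```text
time: 11.62
position: [0.5876, -0.2244, 0.118]
tool_rot: [0.989, -0.147, 0.0, 0.0]
ft_force: [0.3, -0.6, -1.4]
grip_width: 0.0155
grip_force: 40.0
time: 12.12
position: [0.5862, -0.2239, 0.1071]
tool_rot: [0.989, -0.147, -0.0, -0.0]
ft_force: [-0.2, 0.4, -0.6]
grip_width: 0.0156
grip_force: 40.0
0.94 [423. 328.] rows 395 461 cols 255 370 lowest col 266.5
0.58 [172. 346.] rows 153 205 cols 325 375 lowest col 361.0
```

```bash
python3 -m handwheel '[[0,0,0,0],[0,0,0,0],[0,0,0.01,0],[0.004,0,0.02,0],[0.013,0,0.032,0],[0.023,0,0.045,0],[0.033,0,0.058,0],[0.043,0,0.07,0],[0.053,0,0.083,0],[0.053,0,0.083,0]]' 0 5
python3 - <<'E'
from h import *
c=cam("scene");s=cam("side");tip()
f=[cv2.cvtColor(x["frame"],cv2.COLOR_RGB2BGR) for x in(c,s)]
cv2.imwrite("pics/t4.png",np.hstack([cv2.resize(f[0][80:200,190:300],(366,400),interpolation=2),cv2.resize(f[1][140:240,310:410],(400,400),interpolation=2)]))
E
```

```text
time: 13.15
position: [0.602, -0.2287, 0.0815]
tool_rot: [0.989, -0.147, -0.001, -0.0]
ft_force: [0.2, -0.2, -0.9]
grip_width: 0.0158
grip_force: 5.0
0.75 [179. 342.] rows 162 206 cols 321 375 lowest col 361.0
0.63 [424. 326.] rows 395 462 cols 255 370 lowest col 266.5
```

View pics/t4.png

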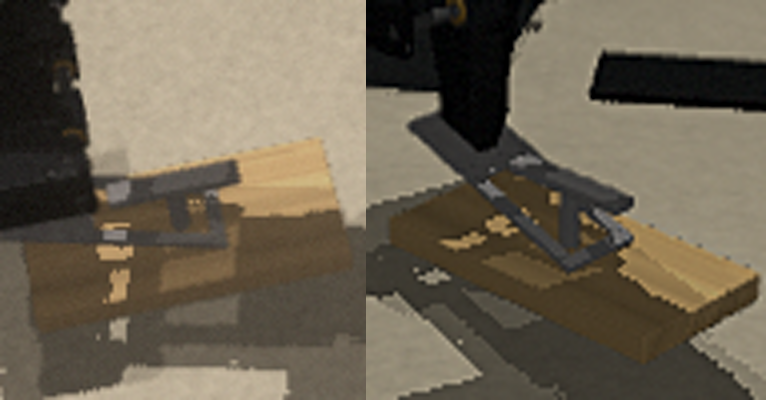

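The side crop shows the stem (575, 220) inside the eye and the far rim on the block at (600, 265), levelling as planned. I'll carry on down.

```bash
python3 -m handwheel '[[0.009,0,0.015,0],[0.018,0,0.03,0],[0.026,0,0.046,0],[0.034,0,0.062,0],[0.04,0,0.078,0],[0.045,0,0.094,0],[0.05,0,0.11,0],[0.053,0,0.122,0],[0.055,0,0.132,0],[0.055,0,0.132,0],[0.055,0,0.132,0]]' 0 5
python3 -c "from h import *;tip()"
```

```text
time: 14.27
position: [0.6175, -0.2334, 0.0428]
tool_rot: [0.989, -0.147, -0.0, -0.0]
ft_force: [0.2, 0.1, -0.9]
grip_width: 0.0162
grip_force: 5.0
0.9 [187. 338.] rows 176 206 cols 319 373 lowest col 360.0
0.6 [426. 330.] rows 395 462 cols 255 369 lowest col 266.0
```

```bash
python3 -m handwheel '[[0,0,0.006,0],[-0.01,0,0.006,0],[-0.02,0,0.006,0],[-0.03,0,0.006,0],[-0.04,0,0.006,0],[-0.05,0,0.006,0],[-0.06,0,0.006,0],[-0.066,0,0.006,0],[-0.066,0,0.006,0],[-0.066,0,0.006,0]]' 0 8
python3 -m handwheel '[[0,0,0,0],[0,0,0,0],[0,0,0,0],[0,0,0,0],[0,0,0,0],[0,0,0,0],[0,0,0,0],[0,0,0,0]]' 100
python3 -m handwheel '[[0,0,-0.05,0],[0,0,-0.1,0],[0,0,-0.2,0],[0,0,-0.3,0],[0.2,0,-0.4,0],[0.4,0,-0.4,0],[0.5,0,-0.4,0],[0.5,0,-0.4,0],[0.5,0,-0.4,0]]'
python3 - <<'E'
from h import *
c=cam("scene");s=cam("side");tip()
f=[cv2.cvtColor(x["frame"],cv2.COLOR_RGB2BGR) for x in(c,s)]
cv2.imwrite("pics/t5.png",np.hstack([cv2.resize(f[0][80:200,190:300],(366,400),interpolation=2),cv2.resize(f[1][140:240,310:410],(400,400),interpolation=2)]))
E
```

```text
time: 15.2
position: [0.5992, -0.2282, 0.0421]
tool_rot: [0.989, -0.147, 0.001, 0.0]
ft_force: [2.5, -1.0, 5.9]
grip_width: 0.0156
grip_force: 8.0
time: 15.87
position: [0.5986, -0.2277, 0.0411]
tool_rot: [0.989, -0.147, -0.0, -0.0]
ft_force: [0.9, 0.1, 0.1]
grip_width: 0.0611
grip_force: 0.0
time: 16.62
position: [0.7478, -0.2735, 0.162]
tool_rot: [0.989, -0.147, 0.004, 0.001]
ft_force: [0.1, -0.0, 0.3]
grip_width: 0.0871
grip_force: 0.0
0.8 [425. 327.] rows 395 462 cols 256 368 lowest col 266.5
0.6 [193. 346.] rows 175 208 cols 325 381 lowest col 364.875
```

View pics/t5.png

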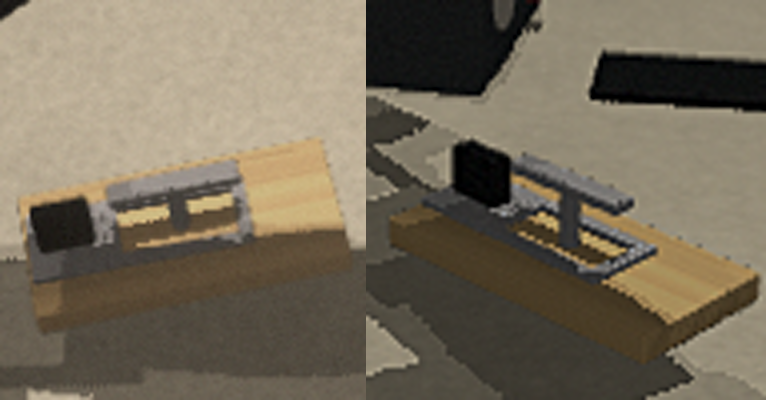

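The badge lies flat on the block. The stem foot at crop column 180 sits mid-eye (118 to 240), the head spans above it, and the gripper is clear.

```bash
python3 -c "from rig import job;print(job.hand_in())"
```

```text
the job is handed in; nothing more can be done
None
```

The long-eyed steel badge lies flat on the wooden block with its eye centred under the T-post's head. It is released, the gripper is clear, and I handed the job in at about 17 s on the robot's clock; the hand-in returned no verdict.

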